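# Refit the washed rotor in the spice mill

## Task

Take the washed rotor off its draining stand and stand it upright on its foot on the bench, letting go of it. Take it again by its grip bar from above, set it in the middle of the open mill's chamber and turn it while pressing lightly until its slot finds the drive dog and it drops fully home; then turn it clockwise (seen from above) until its bar lies in line with the two ribs on the outside of the chamber, and let go, leaving it there. Do not disturb the jar, bowl and pitcher.

Things in the scene. Friction and masses are not known exactly. Their poses are not given: they have to be found in the camera images.
- rotor: Loose steel rotor, 115 mm tall, 0.2 to 0.4 kg. Origin: centre of the underside of its foot; z up its stem. Foot: round, 62 mm diameter, 24 mm tall; a slot 16 mm wide, 16 mm deep runs right across its underside along y. Stands by itself. Starts leaning 45 degrees in the stand, bar up and level, foot low and nearest the robot. After a half turn about z it is the same.
- stem (a point): On the rotor's axis, 56 mm above its underside, mid-stem. The steel stem is 22 mm in diameter, from 24 to 90 mm above the underside. In the stand it is free on both sides and can be pinched here from straight above; tilting the hand 45 degrees then stands the rotor upright.
- bar (a point): Centre of the rotor's black plastic grip bar, on its axis, 102 mm above its underside. The bar is 14 mm thick (rotor's x), 80 mm long (rotor's y, parallel to the slot) and 25 mm tall, and forms the top of the rotor. Turning the dog takes a firm grip here (about 50 N).
- stand: Fixed white plastic draining stand, base 150 x 85 x 6 mm, under 110 mm tall; origin under its centre; x points the way the stem leans. Cheeks beside the rotor's foot, a 20 mm wide rest under the upper stem: lift the rotor straight up to free it. It is on the robot's left or right, the mill on the other side, the bench between (x 0.48 to 0.60, y within 0.03) clear.
- mill: Fixed bench spice mill: white base 190 x 160 mm, 54 mm tall; on it an open steel chamber, 90 mm inside and 102 mm outside diameter, wall top 100 mm above the bench. Origin on the bench under the chamber's centre, z up. Two dark upright ribs stand on the outside of the wall at +y and -y: the locked rotor's bar lies along the line through them, the mill's y axis.
- seat (a point): Centre of the chamber's floor, 60 mm above the bench: where the rotor's origin is when fully home. The drive dog stands here, a brass bar 44 mm long, 12 mm wide, 14 mm tall, turning about the vertical through this point, stiffly (0.15 N m; press with about 10 N or less, or it may be dragged along). Until slot and dog are in line the foot rides on the dog, 14 mm too high.
- dog (a point): On the dog's axis, at its top, 14 mm above the seat. At the start the dog points 0.75 to 1.35 rad counterclockwise (seen from above) of the ribs' line; the angle is not given: feel for it, or look from above. It turns clockwise to a stop. The slot has about 0.1 rad of play each way; pushed to the stop, the rotor's bar is in line with the ribs.
- jar: Bystander: amber jar with red cap, 80 mm diameter, 130 mm tall, loose, origin under its centre.
- bowl: Bystander: steel bowl, 100 mm diameter, 50 mm tall, loose, origin under its centre.
- pitcher: Bystander: white plastic pitcher, 80 mm diameter, 110 mm tall, handle at its +y side, loose, origin under its centre.

How it is judged (in metres and radians):
On the way, in this order (a step that is already met when the one before it is completed fails the run):
1. the rotor stands upright on the bench, let go of (height (world z) of rotor below 0.005 m and angle between rotor's own z axis and vertical below 0.1 rad and contact force between the fingers and rotor below 0.1 N and linear speed of rotor below 0.02 m/s), for 0.2 s.
2. the rotor has dropped home over the dog, its bar still more than 0.35 rad from the line of the ribs (z of rotor in the frame of seat between -0.005 and 0.005 m and horizontal distance between rotor and seat below 0.008 m and angle between rotor's own z axis and vertical below 0.1 rad and angle between the y axis of rotor and the y axis of mill, either way round above 0.35 rad), for 0.05 s.
At the end, for the whole second after the job is handed in: The rotor is fully home in the mill (its origin within 5 mm in height and 8 mm sideways of the seat, upright within 0.1 rad), its bar within 0.17 rad of the line of the ribs, at rest and let go of (z of rotor in the frame of seat between -0.005 and 0.005 m and horizontal distance between rotor and seat below 0.008 m and angle between rotor's own z axis and vertical below 0.1 rad and angle between the y axis of rotor and the y axis of mill, either way round below 0.17 rad and linear speed of rotor below 0.01 m/s and contact force between the fingers and rotor below 0.1 N); the robot touches nothing.
It fails at once if the jar, bowl or pitcher is moved more than 25 mm or tipped over (distance of any of jar, bowl, pitcher from where it was at the start of the episode above 0.025 m or angle between any of jar, bowl, pitcher's own z axis and vertical above 0.3 rad).
It also fails if it takes over 72 s, if anything falls off the work surface, if the arm or the gripper's body presses on something with over 40 N, if the wrist force passes 120 N, or if a joint passes its speed limit or range.

## Robot

A 6-joint arm with a two-finger parallel gripper is mounted at the origin on the work surface. World frame = base frame: x ahead of the robot, y to its left, z up, the work surface at z = 0. Lengths are in m, angles in degrees, forces in N, time in s.
With the tool pointing down it reaches from about 0.325 to 0.925 m from the base axis. Payload 3.1 kg.
Tool frame: the origin (TCP) lies on the centre line of the jaws, within the pads' length; the fingertips stand 8 mm ahead of it and the grasp point (between the pads) lies 11 mm behind it (robot.finger_overhang is the distance from the TCP to the fingertips, in m); z points along the fingers, y is the line along which they close (so a half turn about z gives the same grasp; the last joint's range is limited). The gripper opens to 85 mm and grips with 20 to 120 N. Pads are 22 mm wide; open, the fingers measure 114 mm over their backs; the gripper's body (76 mm by 85 mm) begins 54 mm behind the grasp point. The pads swing forward as they close: fully open they stand 13 mm farther back than shut.
Start: joints at [60.607, 12.427, 92.441, -0, 75.132, -6.429], TCP at [0.244, 0.575, 0.239] pointing down, gripper open.
Joint ranges: [-157.48, 157.48], [-44.54, 120.13], [17.64, 146.25], [-64.5, 244.5], [7.68, 150.69], [-147.95, 147.95]. Speed limits (degrees/s): [159.86, 159.86, 180, 180, 180, 180].

## Interface

Orientations are given as a 3x3 rotation matrix whose columns are the frame's x, y, z axes.
In Python, from rig import robot, vision, status gives the robot as it stands (robot), with the cameras (vision) and the readings (status).
- The arm moves only by the shell command python3 shift.py 'ROWS' [FORCE]. ROWS is a JSON list of rows, 1 to 20 of them, each of 7 numbers: a rotation vector rx, ry, rz in degrees, then dx, dy, dz in m, then the opening from 0.0 (shut) to 1.0 (fully open); each row shifts and turns the commanded pose from where the row before left it, along the tool's axes as they then stand; what a row does not reach is not made up. A row lasts 1/10 s, in which the tool goes at most 0.05 m and 8.59 degrees, less where a joint would pass 70% of its speed; a pose out of reach is approached as far as the arm can. The fingers move at their own pace and stop on an object; FORCE is the grip in N (left out, the last holds). Time passes only in rows, so rows that do not move let the fingers close. It prints the time, the measured TCP pose, the force, the opening and the grip force at its end.
- status.get_obs(): the state, without advancing time (a new reading comes with each control period).
- vision.read_camera(name): name is "scene" or "top"; returns the picture (400x640x3 uint8, red, green, blue); there is no depth.
- vision.calibration(name): a dict with "vfov" (degrees; the focal length in pixels is half the picture's height over the tangent of half this angle, whatever the lens; pixels are square), "cx", "cy" (the principal point, pixels), "k1" (the pictures are not rectified: a ray, as slopes to the right and down, at radius r is drawn at 1 + k1 r^2 times it, then the intrinsics apply), "R" (3x3) and "t" (3): a world point X has camera coordinates R X + t. Camera axes: x right, y down, z forward; pixel columns grow to the right and rows downward; lengths in m; the calibration is good to about 2 mm. A picture is of the moment at which its call begins. calibration takes no time and is no camera call.
- robot.hand_in(): hands the job in; it is judged then, once.
The state is a dict: "t": time; "qpos": joint angles; "joint_vel": joint speeds; "joint_torque": joint torques, N m; "ee_pos": TCP position; "tool_rot": TCP orientation; "force": force on the tool from outside, world axes, zero at the start; "moment": the same for the moment, N m; "opening": opening from 0.0 (shut) to 1.0 (fully open); "gripper_force": force on a finger pad.
Only numpy, scipy, OpenCV 4.12 (cv2) and the standard library are available. Lean on these libraries where they do the work, as an engineer would, in place of code of your own. Each camera call takes 0.05 s, during which the arm holds its last target. There are 200 camera calls.

## Working session

There is one attempt and no reset: what is moved stays moved. The work goes in short steps, Python scripts to look and compute and a shell command to move; the robot and the scene stay as the last step left them, time stands still between calls to the robot, and variables do not carry over. Pictures are saved under pics/ and viewed, at most 11 in all, crops included, and the job is handed in when it is done.

```bash
ls; mkdir -p pics
python3 - <<'E'
from rig import robot, vision, status
import cv2
for n in("scene","top"):
    cv2.imwrite(f"pics/{n}0.png",vision.read_camera(n)[:,:,::-1]); print(n,vision.calibration(n))
o=status.get_obs();print(o)
E
```

```text
pics
rig.py
shift.py
scene {'vfov': 57.03454910855007, 'cx': 324.6477204150485, 'cy': 200.11813430883, 'k1': -0.07588788677259535, 'R': array([[-0.7904235 ,  0.61253256, -0.00587791],
       [ 0.33518465,  0.42445708, -0.84112272],
       [-0.51272014, -0.66681335, -0.54081237]]), 't': array([ 0.46121994, -0.12948214,  1.29628279])}
top {'vfov': 51.05723890883684, 'cx': 321.47171185564827, 'cy': 195.97860938592353, 'k1': -0.11311037686819922, 'R': array([[ 0.02186387, -0.99971152,  0.00994201],
       [-0.98973046, -0.02304857, -0.14107578],
       [ 0.14126423, -0.00675545, -0.98994888]]), 't': array([-0.01456158,  0.61772669,  1.34709412])}
{'t': 0.1, 'qpos': array([ 6.06082921e+01,  1.24739561e+01,  9.25212816e+01, -1.02735998e-04,
        7.51307745e+01, -6.42703583e+00]), 'joint_vel': array([-0.13803016, -0.10743283, -0.22812025, -0.05008339, -0.11953899,
        0.17196603]), 'joint_torque': array([-3.92686461e-04, -3.98070002e+01, -3.04972243e+01, -1.67126800e-04,
        4.23337755e-03,  5.17381329e-05]), 'ee_pos': array([0.24345965, 0.57484726, 0.23806415]), 'tool_rot': array([[-9.20745647e-01,  3.90161878e-01, -1.07787032e-03],
       [ 3.90163291e-01,  9.20743684e-01, -1.91709034e-03],
       [ 2.44466722e-04, -2.18569802e-03, -9.99997581e-01]]), 'force': array([-0.08274359, -0.19903611, -1.25531152]), 'moment': array([ 0.00016288,  0.01992213, -0.03126298]), 'gripper_force': 0.0, 'opening': 0.9982813277602999}
```

View pics/scene0.png

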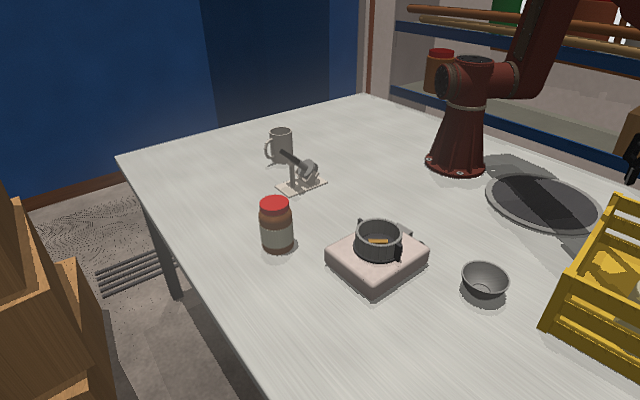

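View pics/top0.png

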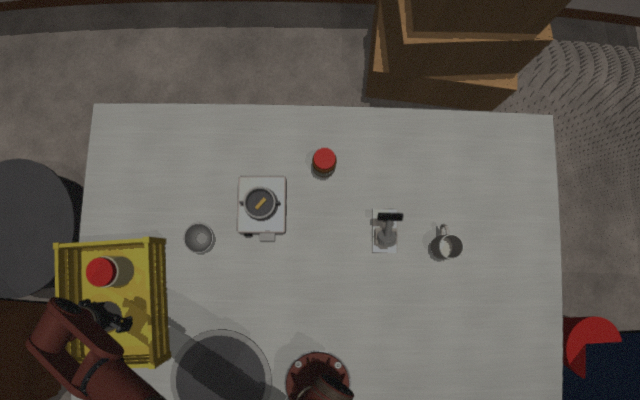

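The top view shows the mill at (262,205), the stand and rotor at (386,230), the pitcher at (449,245), the jar at (324,161) and the bowl at (199,238). I'll enlarge the mill and stand.

Run:
```python
import cv2,numpy as np
t=cv2.imread("pics/top0.png");s=cv2.imread("pics/scene0.png")
a=cv2.resize(t[168:248,230:295],None,fx=6,fy=6,interpolation=cv2.INTER_CUBIC)   # 390x480
b=cv2.resize(t[198:263,362:412],None,fx=8,fy=8,interpolation=cv2.INTER_CUBIC)[:480] #400x480
cv2.imwrite("pics/c1.png",np.hstack([a,b]))
```

```text
(no output)
```

View pics/c1.png

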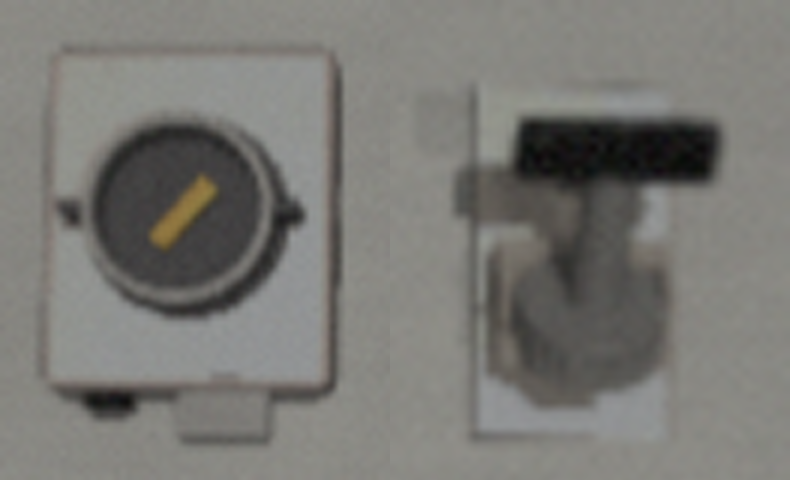

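The enlarged view shows the dog along (160,242)–(207,182), about 0.9 rad CCW of the ribs at (68,212) and (291,214). On the stand, the bar corners are (518,118), (720,125), (716,182) and (515,178), and the base corners are (475,85), (475,437), (665,435) and (668,85). I'll look at the scene crop for height.

```bash
cat > h.py <<'E'
import numpy as np,cv2
from rig import robot, vision, status
def ray(cam,p):
    c=vision.calibration(cam); f=200/np.tan(np.radians(c["vfov"]/2))
    d=(np.array(p,float)-[c["cx"],c["cy"]])/f; u=d.copy()
    for _ in range(30): u=d/(1+c["k1"]*(u@u))
    v=c["R"].T@[u[0],u[1],1]; return -c["R"].T@c["t"],v/np.linalg.norm(v)
def at(cam,p,z):
    o,v=ray(cam,p); return o+v*(z-o[2])/v[2]
def tri(p,q):
    A=0;b=0
    for c,x in(("top",p),("scene",q)):
        o,v=ray(c,x);M=np.eye(3)-np.outer(v,v);A=A+M;b=b+M@o
    return np.linalg.solve(A,b)
def proj(cam,X):
    c=vision.calibration(cam); f=200/np.tan(np.radians(c["vfov"]/2)); x=c["R"]@np.array(X)+c["t"];u=x[:2]/x[2]
    return u*(1+c["k1"]*(u@u))*f+[c["cx"],c["cy"]]
def A(u,v): return ((u+.5)/6-.5+230,(v+.5)/6-.5+168)
def B(u,v): return ((u-390+.5)/8-.5+362,(v+.5)/8-.5+198)
E
python3 - <<'E'
from h import *
np.set_printoptions(precision=4,suppress=True)
s=cv2.imread("pics/scene0.png")
cv2.imwrite("pics/c2.png",cv2.resize(s[135:200,265:335],None,fx=8,fy=8,interpolation=cv2.INTER_CUBIC))
print("base",[at("top",A(*p),.054) for p in((57,52),(333,52),(330,388),(45,383))])
print("rim",at("top",A(178.5,210),.1), [at("top",A(*p),.1) for p in((85,210),(272,210),(178,115),(178,305))])
d=[at("top",A(*p),.074) for p in((160,242),(207,182))];print("dog",d,sum(d)/2)
r=[at("top",A(*p),.09) for p in((68,212),(291,214))];print("ribs",r,sum(r)/2)
print("stand",[at("top",B(*p),.006) for p in((475,85),(475,437),(665,435),(668,85))])
for z in(.08,.1,.12):print("bar",z,[at("top",B(*p),z) for p in((518,118),(720,125),(716,182),(515,178))])
for n,p in dict(jar=(324,161),bowl=(199,238),pit=(449,245)).items(): print(n,at("top",p,.11))
E
```

```text
base [array([0.6764, 0.2751, 0.054 ]), array([0.6798, 0.1217, 0.054 ]), array([0.4943, 0.1171, 0.054 ]), array([0.493 , 0.2727, 0.054 ])]
rim [0.5841 0.197  0.1   ] [array([0.5829, 0.2468, 0.1   ]), array([0.5852, 0.1473, 0.1   ]), array([0.6351, 0.1995, 0.1   ]), array([0.5336, 0.1952, 0.1   ])]
dog [array([0.5696, 0.21  , 0.074 ]), array([0.6029, 0.1859, 0.074 ])] [0.5863 0.1979 0.074 ]
ribs [array([0.5828, 0.2577, 0.09  ]), array([0.5846, 0.1381, 0.09  ])] [0.5837 0.1979 0.09  ]
stand [array([ 0.5853, -0.1746,  0.006 ]), array([ 0.4363, -0.1757,  0.006 ]), array([ 0.4385, -0.2562,  0.006 ]), array([ 0.5871, -0.2575,  0.006 ])]
bar 0.08 [array([ 0.5637, -0.1825,  0.08  ]), array([ 0.5626, -0.2648,  0.08  ]), array([ 0.5395, -0.2631,  0.08  ]), array([ 0.5394, -0.1814,  0.08  ])]
bar 0.1 [array([ 0.5616, -0.1797,  0.1   ]), array([ 0.5605, -0.2607,  0.1   ]), array([ 0.5377, -0.259 ,  0.1   ]), array([ 0.5377, -0.1786,  0.1   ])]
bar 0.12 [array([ 0.5595, -0.1768,  0.12  ]), array([ 0.5584, -0.2566,  0.12  ]), array([ 0.536, -0.255,  0.12 ]), array([ 0.5359, -0.1758,  0.12  ])]
jar [ 0.7218 -0.0058  0.11  ]
bowl [0.4661 0.3817 0.11  ]
pit [ 0.4615 -0.4062  0.11  ]
```

View pics/c2.png

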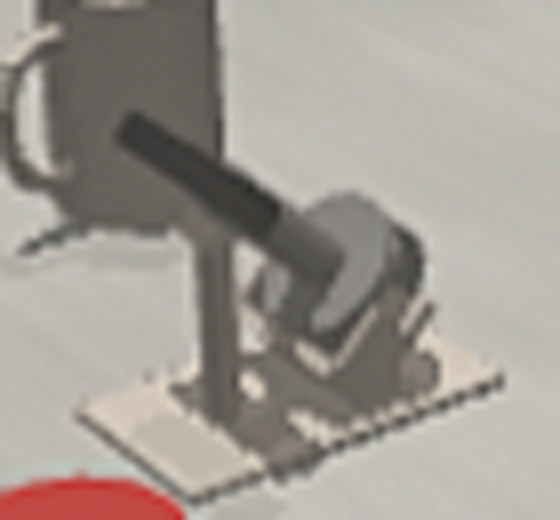

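The scene crop shows the bar running from about (125,125) to (290,230), with the foot at about (350,250). I'll fit the rotor model by overlaying it on both views.

```bash
cat > ov.py <<'E'
from h import *
def model(x0,y0,z0,yaw=0,lean=45):
    l=np.radians(lean);c,s=np.cos(yaw),np.sin(yaw)
    R=np.array([[c,-s,0],[s,c,0],[0,0,1]])@np.array([[np.cos(l),0,np.sin(l)],[0,1,0],[-np.sin(l),0,np.cos(l)]])
    L=[]
    for h,r in((0,.031),(.024,.031),(.024,.011),(.09,.011)):
        t=np.linspace(0,2*np.pi,40);L.append(np.c_[r*np.cos(t),r*np.sin(t),0*t+h])
    for h in(.0895,.1145):
        L.append(np.array([[a,b,h] for a,b in((.007,.04),(-.007,.04),(-.007,-.04),(.007,-.04),(.007,.04))]))
    for a,b in((.007,.04),(-.007,.04),(-.007,-.04),(.007,-.04)): L.append(np.array([[a,b,.0895],[a,b,.1145]]))
    return [p@R.T+[x0,y0,z0] for p in L]
def draw(cam,im,x0,y0,w,h,k,M,col):
    c=im[y0:y0+h,x0:x0+w]
    c=cv2.resize(c,None,fx=k,fy=k,interpolation=cv2.INTER_CUBIC)
    for p in M:
        q=np.array([(proj(cam,x)-[x0,y0]+.5)*k-.5 for x in p]).astype(np.int32)
        cv2.polylines(c,[q],False,col,1)
    return c
E
python3 - <<'E'
from ov import *
t=cv2.imread("pics/top0.png");s=cv2.imread("pics/scene0.png")
rows=[]
for x,z in((.476,.030),(.476,.040)):
    M=model(x,-.2165,z); 
    rows.append(np.hstack([draw("top",t,362,198,60,50,6,M,(0,255,0)),draw("scene",s,272,140,70,50,6,M,(0,255,0))]))
cv2.imwrite("pics/o1.png",np.vstack(rows)[:,:800])
E
```

```text
(no output)
```

View pics/o1.png

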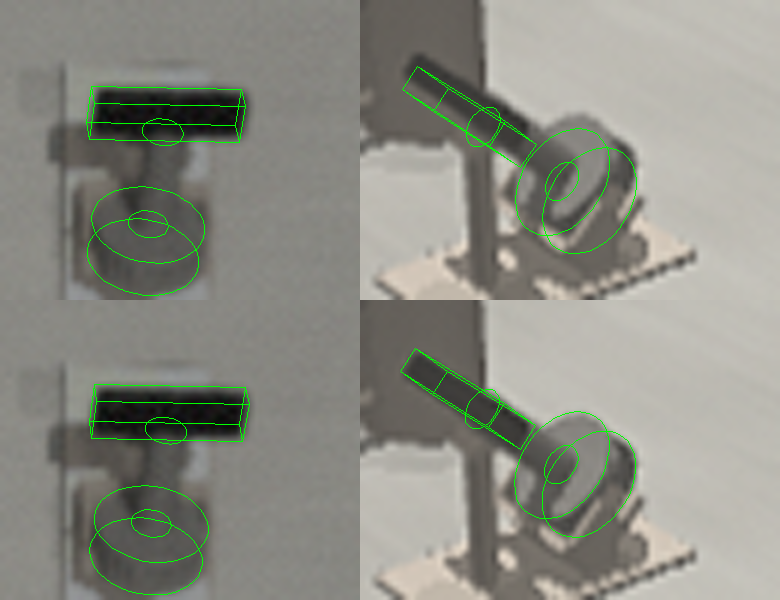

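```bash
python3 shift.py '[[0,0,-7.65,0,0,0,1],[0,0,-7.65,0,0,0,1],[0,0,-7.65,0,0,0,1]]' 60; python3 shift.py '[[0,0,0,-0.0136,-0.0396,0,1],[0,0,0,-0.0136,-0.0396,0,1],[0,0,0,-0.0136,-0.0396,0,1],[0,0,0,-0.0136,-0.0396,0,1],[0,0,0,-0.0136,-0.0396,0,1],[0,0,0,-0.0136,-0.0396,0,1],[0,0,0,-0.0136,-0.0396,0,1],[0,0,0,-0.0136,-0.0396,0,1],[0,0,0,-0.0136,-0.0396,0,1],[0,0,0,-0.0136,-0.0396,0,1],[0,0,0,-0.0136,-0.0396,0,1],[0,0,0,-0.0136,-0.0396,0,1],[0,0,0,-0.0136,-0.0396,0,1],[0,0,0,-0.0136,-0.0396,0,1],[0,0,0,-0.0136,-0.0396,0,1],[0,0,0,-0.0136,-0.0396,0,1],[0,0,0,-0.0136,-0.0396,0,1],[0,0,0,-0.0136,-0.0396,0,1],[0,0,0,-0.0136,-0.0396,0,1],[0,0,0,-0.0136,-0.0396,0,1]]'; python3 shift.py '[[0,0,0,0,0,0,1],[0,0,0,0,0,0,1],[0,0,0,0,0,0,1]]'; python3 -c "
from rig import robot, vision, status
o=status.get_obs();print(o['tool_rot'].round(4),o['ee_pos'],o['qpos'])"
```

```text
t: 0.4
ee_pos: [0.2436, 0.575, 0.2385]
tool_rot: [[-1.0, -0.005, -0.001], [-0.005, 1.0, -0.001], [0.001, -0.001, -1.0]]
force: [-0.2, 0.6, -0.0]
opening: 1.001
gripper_force: 0.0
t: 2.4
ee_pos: [0.5156, -0.2181, 0.2387]
tool_rot: [[-1.0, 0.001, -0.001], [0.001, 1.0, 0.001], [0.001, 0.001, -1.0]]
force: [0.7, 0.2, -0.0]
opening: 1.0
gripper_force: 0.0
t: 2.7
ee_pos: [0.515, -0.2156, 0.2387]
tool_rot: [[-1.0, -0.0, -0.001], [-0.0, 1.0, 0.001], [0.001, 0.001, -1.0]]
force: [-0.3, 0.5, -0.3]
opening: 1.001
gripper_force: 0.0
[[-1.0e+00 -2.0e-04 -1.3e-03]
 [-2.0e-04  1.0e+00  1.2e-03]
 [ 1.3e-03  1.2e-03 -1.0e+00]] [ 0.51502221 -0.21557447  0.23866535] [-2.99271138e+01  4.42797603e+00  1.01531648e+02  2.28158318e-02
  7.41393497e+01 -1.19942583e+02]
```

```bash
python3 shift.py '[[0,0,0,0,-0.001,0.03,1],[0,0,0,0,0,0.03,1],[0,0,0,0,0,0.03,1],[0,0,0,0,0,0.03,1],[0,0,0,0,0,0.02,1],[0,0,0,0,0,0,1]]'; python3 shift.py '[[0,0,0,0,0,0.01,1],[0,0,0,0,0,0.01,1],[0,0,0,0,0,0.01,1],[0,0,0,0,0,0.002,1],[0,0,0,0,0,0,1]]'
```

```text
t: 3.3
ee_pos: [0.5125, -0.2143, 0.0957]
tool_rot: [[-1.0, -0.002, -0.007], [-0.002, 1.0, 0.004], [0.007, 0.004, -1.0]]
force: [-0.4, 0.8, 0.0]
opening: 0.999
gripper_force: 0.0
t: 3.8
ee_pos: [0.5154, -0.2175, 0.0669]
tool_rot: [[-1.0, 0.0, -0.001], [0.0, 1.0, 0.0], [0.001, 0.0, -1.0]]
force: [0.2, -0.0, -0.5]
opening: 1.001
gripper_force: 0.0
```

```bash
python3 shift.py '[[0,0,0,0,0,0,0],[0,0,0,0,0,0,0],[0,0,0,0,0,0,0],[0,0,0,0,0,0,0],[0,0,0,0,0,0,0],[0,0,0,0,0,0,0],[0,0,0,0,0,0,0],[0,0,0,0,0,0,0],[0,0,0,0,0,0,0],[0,0,0,0,0,0,0]]' 80
```

```text
t: 4.8
ee_pos: [0.5158, -0.2172, 0.0677]
tool_rot: [[-1.0, 0.0, 0.0], [0.0, 1.0, 0.001], [-0.0, 0.001, -1.0]]
force: [-0.6, 3.7, 5.1]
opening: 0.237
gripper_force: 77.9
```

```bash
python3 shift.py '[[0,0,0,0,0,-0.005,0],[0,0,0,0,0,-0.01,0],[0,0,0,0,0,-0.02,0],[0,0,0,0,0,-0.02,0],[0,0,0,0,0,-0.02,0],[0,0,0,0,0,-0.02,0],[0,0,0,0,0,-0.015,0],[0,0,0,0,0,0,0]]'; python3 shift.py '[[0,0,0,0,0.02,0,0],[0,0,0,0,0.03,0,0],[0,0,0,-0.005,0.03,0,0],[0,0,0,-0.005,0.03,0,0],[0,0,0,-0.005,0.03,0,0],[0,0,0,-0.005,0.03,0,0],[0,0,0,0,0.03,0,0],[0,0,0,0,0.016,0,0],[0,0,0,0,0,0,0],[0,0,0,0,0,0,0],[0,0,0,0,0,0,0]]'; python3 -c "
from rig import robot, vision, status;import cv2
cv2.imwrite('pics/s1.png',vision.read_camera('scene')[60:260,200:460,::-1].repeat(3,0).repeat(3,1))"
```

```text
t: 5.6
ee_pos: [0.5173, -0.2188, 0.1802]
tool_rot: [[-1.0, 0.0, 0.005], [0.0, 1.0, -0.003], [-0.005, -0.003, -1.0]]
force: [0.1, 0.0, -3.1]
opening: 0.24
gripper_force: 78.1
t: 6.7
ee_pos: [0.5356, -0.0027, 0.177]
tool_rot: [[-1.0, 0.001, -0.0], [0.001, 1.0, -0.001], [0.0, -0.001, -1.0]]
force: [0.6, -0.2, -3.0]
opening: 0.237
gripper_force: 78.5
```

View pics/s1.png

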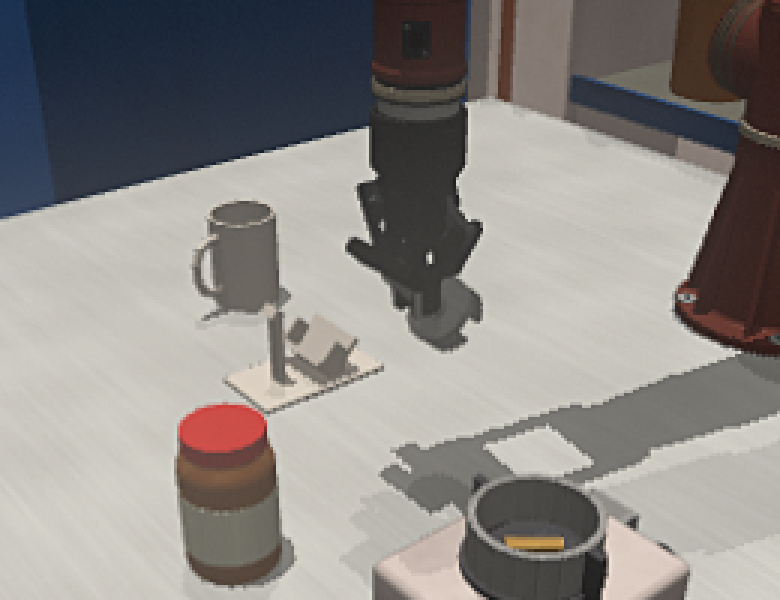

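The rotor is held in the air, still leaning about 45°, with its foot at (445,315) in the crop. Tilting upright next.

```bash
python3 shift.py '[[0,-3,0,0,0,0,0],[0,-7,0,0,0,0,0],[0,-7,0,0,0,0,0],[0,-7,0,0,0,0,0],[0,-7,0,0,0,0,0],[0,-7,0,0,0,0,0],[0,-7,0,0,0,0,0],[0,0,0,0,0,0,0],[0,0,0,0,0,0,0],[0,0,0,0,0,0,0]]'; python3 -c "
from ov import *
o=status.get_obs();T=o['tool_rot'];g=o['ee_pos']-.011*T[:,2];print(g,o['qpos'])
M=model(g[0],g[1],g[2]-.056,0,0)
im=vision.read_camera('scene')[:,:,::-1].copy()
cv2.imwrite('pics/s2.png',np.hstack([draw('scene',im,300,80,65,100,6,M,(0,255,0)),draw('scene',im,300,80,65,100,6,[],0)]))"
```

```text
t: 7.75
ee_pos: [0.5379, -0.0007, 0.1791]
tool_rot: [[-0.721, -0.004, 0.693], [-0.001, 1.0, 0.005], [-0.693, 0.003, -0.721]]
force: [0.1, 0.4, -2.9]
opening: 0.235
gripper_force: 78.6
[ 0.5302915  -0.000785    0.18707431] [ -12.5155998   -15.53897545  136.46497037   29.64357709   18.21971172
 -127.56335654]
```

View pics/s2.png

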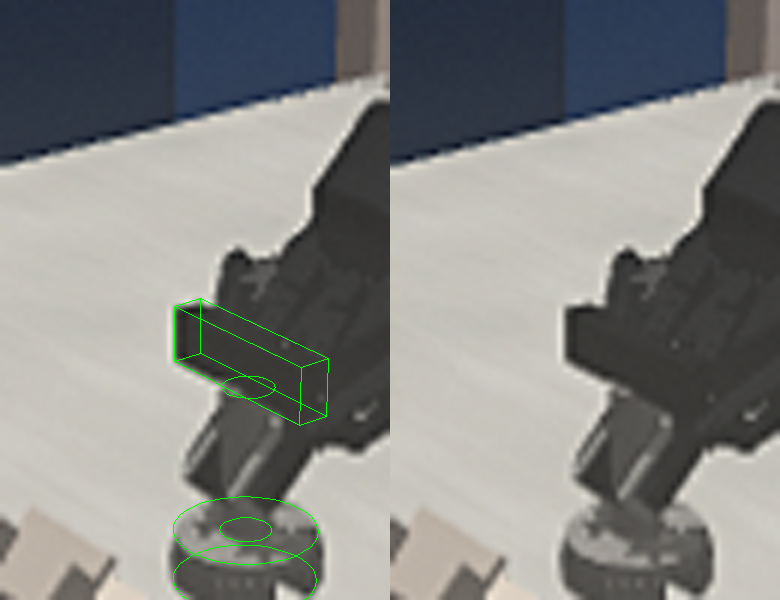

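The overlay matches: the rotor is upright and its underside is about 0.13 m above the bench. Lowering.

```bash
python3 shift.py '[[0,-1,0,0.0069,0,0.0108,0],[0,0,0,0.0069,0,0.0108,0],[0,0,0,0.0069,0,0.0108,0],[0,0,0,0.0069,0,0.0108,0],[0,0,0,0.0069,0,0.0108,0],[0,0,0,0.0069,0,0.0108,0],[0,0,0,0.0069,0,0.0108,0],[0,0,0,0.0069,0,0.0108,0],[0,0,0,0,0,0,0],[0,0,0,0,0,0,0]]'; python3 -c "
from rig import robot, vision, status
o=status.get_obs();print(o['qpos'],o['ee_pos']-.011*o['tool_rot'][:,2]-[0,0,.056])"
```

```text
t: 8.8
ee_pos: [0.5563, 0.0081, 0.1039]
tool_rot: [[-0.738, 0.008, 0.674], [0.004, 1.0, -0.008], [-0.674, -0.004, -0.738]]
force: [-0.1, -0.1, -2.9]
opening: 0.239
gripper_force: 78.6
[  -9.63292228   -1.99742407  135.07731796   51.21224186    7.73371001
 -147.88767013] [0.54887513 0.00821661 0.05605161]
```

The arm hit the limits of joints 5 and 6 with the hand tilted outward. I'll untilt, turn the hand half a turn and tilt again, so the hand leans away from the robot.

```bash
python3 shift.py '[[0,0,0,-0.007,0,-0.01,0],[0,0,0,-0.007,0,-0.01,0],[0,0,0,-0.007,0,-0.01,0],[0,0,0,-0.007,0,-0.01,0],[0,0,0,-0.007,0,-0.01,0],[0,0,0,-0.007,0,-0.01,0],[0,0,0,-0.007,0,-0.01,0],[0,0,0,0,0,0,0],[0,0,0,0,0,0,0]]' && python3 shift.py '[[0,7,0,0,0,0,0],[0,7,0,0,0,0,0],[0,7,0,0,0,0,0],[0,7,0,0,0,0,0],[0,7,0,0,0,0,0],[0,7,0,0,0,0,0],[0,0,0,0,0,0,0],[0,0,0,0,0,0,0],[0,0,0,0,0,0,0]]'; python3 -c "
from rig import robot, vision, status
o=status.get_obs();print(o['qpos'],o['ee_pos'],o['tool_rot'])"
```

```text
t: 9.7
ee_pos: [0.545, 0.0085, 0.1888]
tool_rot: [[-0.738, 0.008, 0.675], [0.004, 1.0, -0.008], [-0.675, -0.003, -0.738]]
force: [-0.4, 0.4, -2.1]
opening: 0.233
gripper_force: 78.6
t: 10.6
ee_pos: [0.5438, 0.0088, 0.1874]
tool_rot: [[-1.0, 0.008, 0.006], [0.008, 1.0, -0.003], [-0.006, -0.003, -1.0]]
force: [-0.1, 0.1, -2.9]
opening: 0.235
gripper_force: 78.7
[ -6.39454391   5.28465432 106.39317388  -0.1386367   67.94369643
 -95.88784097] [0.543763   0.00882878 0.18741057] [[-0.99994844  0.00795153  0.00631573]
 [ 0.00793293  0.99996414 -0.00296443]
 [-0.00633907 -0.00291418 -0.99997566]]
```

```bash
python3 shift.py '[[0,0,8.5,0,0,0,0],[0,0,8.5,0,0,0,0],[0,0,8.5,0,0,0,0],[0,0,8.5,0,0,0,0],[0,0,8.5,0,0,0,0],[0,0,8.5,0,0,0,0],[0,0,8.5,0,0,0,0],[0,0,8.5,0,0,0,0],[0,0,8.5,0,0,0,0],[0,0,8.5,0,0,0,0],[0,0,8.5,0,0,0,0],[0,0,8.5,0,0,0,0],[0,0,8.5,0,0,0,0],[0,0,8.5,0,0,0,0],[0,0,8.5,0,0,0,0],[0,0,8.5,0,0,0,0],[0,0,8.5,0,0,0,0],[0,0,8.5,0,0,0,0],[0,0,8.5,0,0,0,0],[0,0,8.5,0,0,0,0]]' && python3 shift.py '[[0,0,5,0,0,0,0],[0,0,4.5,0,0,0,0],[0,0,0,-0.02,0.003,0,0],[0,0,0,-0.02,0.003,0,0],[0,0,0,-0.022,0.003,0,0],[0,-3,0,0,0,0,0],[0,-7,0,0,0,0,0],[0,-7,0,0,0,0,0],[0,-7,0,0,0,0,0],[0,-7,0,0,0,0,0],[0,-7,0,0,0,0,0],[0,-7,0,0,0,0,0],[0,0,0,0,0,0,0],[0,0,0,0,0,0,0],[0,0,0,0,0,0,0]]'; python3 -c "
from ov import *
o=status.get_obs();T=o['tool_rot'];g=o['ee_pos']-.011*T[:,2];print(g,o['qpos'])
M=model(g[0],g[1],g[2]-.056,0,0)
im=vision.read_camera('scene')[:,:,::-1].copy()
cv2.imwrite('pics/s3.png',np.hstack([draw('scene',im,295,80,100,120,4,M,(0,255,0)),draw('scene',im,295,80,100,120,4,[],0)]))"
```

```text
t: 12.6
ee_pos: [0.5436, 0.0088, 0.1884]
tool_rot: [[0.987, 0.16, 0.008], [0.16, -0.987, -0.003], [0.007, 0.004, -1.0]]
force: [0.1, -0.1, -2.5]
opening: 0.243
gripper_force: 78.6
t: 14.1
ee_pos: [0.4828, -0.0004, 0.1892]
tool_rot: [[0.715, 0.001, -0.699], [-0.002, -1.0, -0.003], [-0.699, 0.003, -0.715]]
force: [0.8, 0.4, -2.9]
opening: 0.239
gripper_force: 78.7
[ 4.90522184e-01 -3.32598165e-04  1.97081569e-01] [ -5.7777659   27.53946943  88.0488365   -4.43986317 108.57564886
  84.55417145]
```

View pics/s3.png

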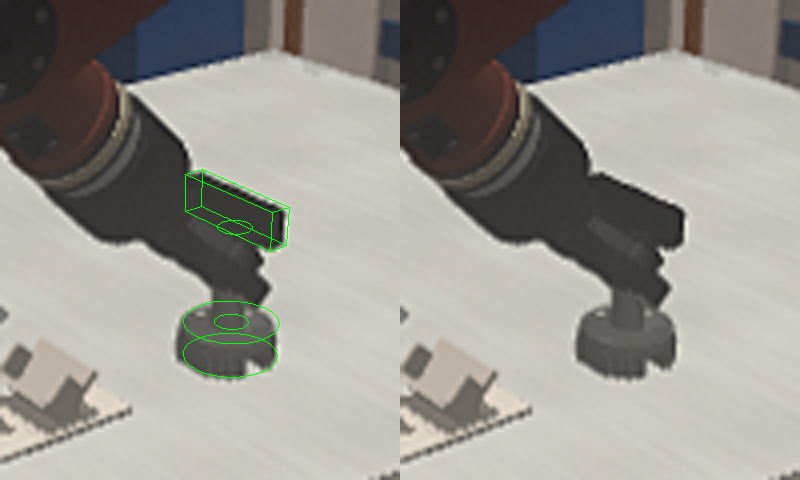

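The rotor is upright and its underside is about 0.14 m up. Lowering it.

```bash
python3 shift.py '[[0,-0.7,0,0.007,0,0.0072,0],[0,0,0,0.007,0,0.0072,0],[0,0,0,0.007,0,0.0072,0],[0,0,0,0.007,0,0.0072,0],[0,0,0,0.007,0,0.0072,0],[0,0,0,0.007,0,0.0072,0],[0,0,0,0.007,0,0.0072,0],[0,0,0,0.007,0,0.0072,0],[0,0,0,0.007,0,0.0072,0],[0,0,0,0.007,0,0.0072,0],[0,0,0,0.007,0,0.0072,0],[0,0,0,0.007,0,0.0072,0],[0,0,0,0.0035,0,0.0036,0],[0,0,0,0,0,0,0],[0,0,0,0,0,0,0]]'; python3 shift.py '[[0,0,0,0.0014,0,0.0014,0],[0,0,0,0.0014,0,0.0014,0],[0,0,0,0,0,0,0]]'; python3 -c "
from rig import robot, vision, status
o=status.get_obs();print(o['qpos'],o['force'],o['ee_pos']-.011*o['tool_rot'][:,2]-[0,0,.056])"
```

```text
t: 15.65
ee_pos: [0.4808, -0.0009, 0.0627]
tool_rot: [[0.703, 0.001, -0.711], [-0.002, -1.0, -0.003], [-0.711, 0.003, -0.703]]
force: [0.4, 0.7, -2.4]
opening: 0.237
gripper_force: 78.7
t: 15.95
ee_pos: [0.4807, -0.0008, 0.0587]
tool_rot: [[0.703, 0.001, -0.711], [-0.002, -1.0, -0.003], [-0.711, 0.003, -0.703]]
force: [0.1, 0.3, -2.9]
opening: 0.236
gripper_force: 78.7
[-5.80928067 38.02374627 89.05013708 -4.33381636 98.04192433 85.4106281 ] [ 0.10931223  0.33275492 -2.9354512 ] [ 0.48854486 -0.00081574  0.01041443]
```

```bash
python3 shift.py '[[0,0,0,0.0014,0,0.0014,0],[0,0,0,0.0014,0,0.0014,0],[0,0,0,0.0014,0,0.0014,0],[0,0,0,0,0,0,0]]'; python3 shift.py '[[0,0,0,0.0007,0,0.0007,0],[0,0,0,0,0,0,0]]';python3 shift.py '[[0,0,0,0.0007,0,0.0007,0],[0,0,0,0,0,0,0]]'
```

```text
t: 16.35
ee_pos: [0.4804, -0.0008, 0.0524]
tool_rot: [[0.703, 0.001, -0.711], [-0.002, -1.0, -0.003], [-0.711, 0.003, -0.703]]
force: [-0.2, -0.5, -2.7]
opening: 0.237
gripper_force: 78.7
t: 16.55
ee_pos: [0.4806, -0.0009, 0.0516]
tool_rot: [[0.703, 0.001, -0.711], [-0.002, -1.0, -0.003], [-0.711, 0.003, -0.703]]
force: [-0.5, -0.4, -2.6]
opening: 0.238
gripper_force: 78.7
t: 16.75
ee_pos: [0.4806, -0.0009, 0.0507]
tool_rot: [[0.703, 0.001, -0.711], [-0.002, -1.0, -0.003], [-0.711, 0.003, -0.703]]
force: [-0.1, 0.2, -3.4]
opening: 0.233
gripper_force: 78.7
```

```bash
python3 shift.py '[[0,0,0,0.0007,0,0.0007,0],[0,0,0,0,0,0,0]]';python3 shift.py '[[0,0,0,0.0007,0,0.0007,0],[0,0,0,0,0,0,0]]'
```

```text
t: 16.95
ee_pos: [0.4806, -0.0009, 0.0497]
tool_rot: [[0.703, 0.001, -0.711], [-0.002, -1.0, -0.003], [-0.711, 0.003, -0.703]]
force: [0.5, -0.2, -3.3]
opening: 0.24
gripper_force: 78.7
t: 17.15
ee_pos: [0.4807, -0.0009, 0.0488]
tool_rot: [[0.703, 0.001, -0.711], [-0.002, -1.0, -0.003], [-0.711, 0.003, -0.703]]
force: [0.9, 0.2, -2.3]
opening: 0.239
gripper_force: 78.7
```

```bash
python3 -c "
from ov import *
o=status.get_obs();T=o['tool_rot'];g=o['ee_pos']-.011*T[:,2];print(g-[0,0,.056],o['force'],o['moment'])"
```

```text
[ 0.48855143 -0.00088476  0.00055067] [ 0.91074626  0.2133323  -2.30574089] [ 0.00146913 -0.6685854   0.01937967]
```

```bash
python3 shift.py '[[0,0,0,0.0007,0,0.0007,0],[0,0,0,0,0,0,0]]';python3 shift.py '[[0,0,0,0.0007,0,0.0007,0],[0,0,0,0,0,0,0]]'
```

```text
t: 17.35
ee_pos: [0.4807, -0.001, 0.0487]
tool_rot: [[0.703, 0.001, -0.712], [-0.002, -1.0, -0.003], [-0.712, 0.003, -0.703]]
force: [-0.2, -0.3, 2.7]
opening: 0.236
gripper_force: 79.0
t: 17.55
ee_pos: [0.4807, -0.001, 0.0487]
tool_rot: [[0.702, 0.001, -0.712], [-0.002, -1.0, -0.003], [-0.712, 0.004, -0.702]]
force: [-1.2, -1.3, 6.6]
opening: 0.236
gripper_force: 79.3
```

Contact made. Releasing, then backing off along the tool axis.

```bash
python3 shift.py '[[0,0,0,-0.0007,0,-0.0007,0.35],[0,0,0,0,0,0,0.5],[0,0,0,0,0,0,1],[0,0,0,0,0,0,1],[0,0,0,0,0,0,1],[0,0,0,0,0,0,1],[0,0,0,0,0,0,1],[0,0,0,0,0,0,1],[0,0,0,0,0,0,1],[0,0,0,0,0,0,1]]'; python3 shift.py '[[0,0,0,0,0,-0.01,1],[0,0,0,0,0,-0.02,1],[0,0,0,0,0,-0.02,1],[0,0,0,0,0,-0.02,1],[0,0,0,0,0,-0.03,1],[0,0,0,0,0,-0.03,1],[0,0,0,0,0,-0.02,1],[0,0,0,0,0,0,1]]'; python3 -c "
from ov import *
M=model(.4886,-.0010,0.000,0,0)
im=vision.read_camera('scene')[:,:,::-1].copy();im2=vision.read_camera('top')[:,:,::-1].copy()
cv2.imwrite('pics/s4.png',np.hstack([draw('scene',im,305,110,66,80,6,M,(0,255,0)),draw('top',im2,285,180,66,80,6,M,(0,255,0))]))"
```

```text
t: 18.55
ee_pos: [0.4807, -0.0009, 0.0478]
tool_rot: [[0.703, 0.001, -0.711], [-0.002, -1.0, -0.003], [-0.711, 0.003, -0.703]]
force: [-0.2, 0.6, 0.7]
opening: 1.0
gripper_force: 0.0
t: 19.35
ee_pos: [0.5907, -0.0007, 0.1564]
tool_rot: [[0.709, 0.001, -0.706], [-0.002, -1.0, -0.003], [-0.706, 0.004, -0.709]]
force: [-0.1, -0.5, -0.4]
opening: 0.996
gripper_force: 0.0
```

View pics/s4.png

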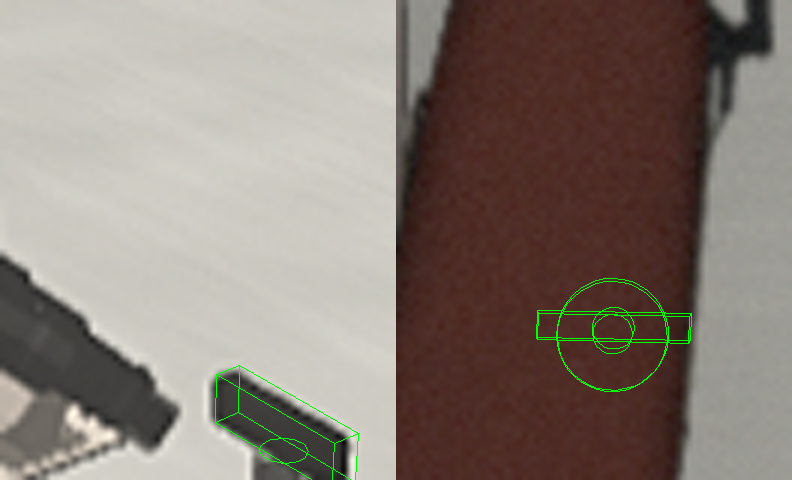

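The rotor stands free on the bench within about 2 mm of the model (bar at (285,420) in the crop). Next I reorient to tool-down with the jaws across the bar.

```bash
python3 shift.py '[[0,0,0,-0.0142,0,-0.0142,1],[0,0,0,-0.0142,0,-0.0142,1],[0,0,0,-0.0142,0,-0.0142,1],[0,0,0,-0.0142,0,-0.0142,1],[0,7.5,0,0,0,0,1],[0,7.5,0,0,0,0,1],[0,7.5,0,0,0,0,1],[0,7.5,0,0,0,0,1],[0,7.5,0,0,0,0,1],[0,7.5,0,0,0,0,1]]'; python3 shift.py '[[0,0,-8.2,0,0,0,1],[0,0,-8.2,0,0,0,1],[0,0,-8.2,0,0,0,1],[0,0,-8.2,0,0,0,1],[0,0,-8.2,0,0,0,1],[0,0,-8.2,0,0,0,1],[0,0,-8.2,0,0,0,1],[0,0,-8.2,0,0,0,1],[0,0,-8.2,0,0,0,1],[0,0,-8.2,0,0,0,1],[0,0,-8,0,0,0,1],[0,0,0,0,-0.025,0,1],[0,0,0,0,-0.025,0,1],[0,0,0,0,-0.025,0,1],[0,0,0,0,-0.025,0,1],[0,0,0,0,0,0,1],[0,0,0,0,0,0,1]]';python3 -c "
from rig import robot, vision, status
o=status.get_obs();print(o['qpos'],o['ee_pos'],o['tool_rot'])"
```

```text
t: 20.45
ee_pos: [0.5885, -0.0003, 0.2368]
tool_rot: [[1.0, 0.001, 0.004], [0.001, -1.0, -0.004], [0.004, 0.004, -1.0]]
force: [-0.2, -0.5, -0.8]
opening: 1.001
gripper_force: 0.0
t: 22.15
ee_pos: [0.4881, -0.0003, 0.2358]
tool_rot: [[-0.001, 1.0, -0.002], [1.0, 0.001, -0.004], [-0.004, -0.002, -1.0]]
force: [-0.2, 0.2, 0.4]
opening: 1.0
gripper_force: 0.0
[ -8.13646485  -4.33910942 110.62242817  -0.24685183  73.81983923
  -8.10561314] [ 4.88062536e-01 -3.06030017e-04  2.35791261e-01] [[-6.70370788e-04  9.99996978e-01 -2.36546322e-03]
 [ 9.99992402e-01  6.61280544e-04 -3.84159392e-03]
 [-3.84001807e-03 -2.36802054e-03 -9.99989823e-01]]
```

```bash
python3 shift.py '[[0,0,0,0,0.001,0.02,1],[0,0,0,0,0,0.03,1],[0,0,0,0,0,0.03,1],[0,0,0,0,0,0.03,1],[0,0,0,0,0,0.02,1],[0,0,0,0,0,0.005,1],[0,0,0,0,0,0,1],[0,0,0,0,0,0,1]]' && python3 shift.py '[[0,0,0,0,0,0,0],[0,0,0,0,0,0,0],[0,0,0,0,0,0,0],[0,0,0,0,0,0,0],[0,0,0,0,0,0,0],[0,0,0,0,0,0,0],[0,0,0,0,0,0,0],[0,0,0,0,0,0,0],[0,0,0,0,0,0,0],[0,0,0,0,0,0,0],[0,0,0,0,0,0,0]]' 60
```

```text
t: 22.95
ee_pos: [0.4897, -0.0009, 0.1006]
tool_rot: [[-0.001, 1.0, -0.003], [1.0, 0.001, -0.004], [-0.004, -0.003, -1.0]]
force: [0.1, -0.0, 0.8]
opening: 1.002
gripper_force: 0.0
t: 24.05
ee_pos: [0.489, -0.0008, 0.1003]
tool_rot: [[-0.001, 1.0, -0.003], [1.0, 0.001, -0.004], [-0.004, -0.003, -1.0]]
force: [-0.9, 0.7, 5.2]
opening: 0.148
gripper_force: 86.2
```

```bash
python3 shift.py '[[0,0,0,0,0,-0.01,0],[0,0,0,0,0,-0.02,0],[0,0,0,0,0,-0.02,0],[0,0,0,0,0,-0.02,0],[0,0,0,0,0,-0.03,0],[0,0,0,0,0,-0.03,0],[0,0,0,0.02,0.01,0,0],[0,0,0,0.03,0.0146,0,0],[0,0,0,0.03,0.0146,0,0],[0,0,0,0.03,0.0146,0,0],[0,0,0,0.03,0.0146,0,0],[0,0,0,0.03,0.0146,0,0],[0,0,0,0.0285,0.013,0,0],[0,0,0,0,0,0,0],[0,0,0,0,0,0,0]]' && python3 shift.py '[[0,0,-7.5,0,0,0,0],[0,0,-7.5,0,0,0,0],[0,0,-7.5,0,0,0,0],[0,0,-7.5,0,0,0,0],[0,0,-7.5,0,0,0,0],[0,0,-7.5,0,0,0,0],[0,0,-7.5,0,0,0,0],[0,0,-7.5,0,0,0,0],[0,0,0,0,0,0,0],[0,0,0,0,0,0,0]]' && python3 -c "
from ov import *
o=status.get_obs();T=o['tool_rot'];p=o['ee_pos'];print(o['qpos'],p,np.degrees(np.arctan2(T[1,1],T[0,1])))
M=model(p[0],p[1],p[2]-.1003,np.arctan2(T[1,1],T[0,1]),0)
im=vision.read_camera('scene')[:,:,::-1].copy();im2=vision.read_camera('top')[:,:,::-1].copy()
cv2.imwrite('pics/s5.png',np.hstack([draw('scene',im,320,140,130,130,3,M,(0,255,0)),draw('scene',im,320,140,130,130,3,[],0)]))"
```

```text
t: 25.55
ee_pos: [0.5834, 0.1984, 0.2266]
tool_rot: [[-0.002, 1.0, -0.009], [1.0, 0.002, -0.005], [-0.005, -0.009, -1.0]]
force: [0.1, -0.4, -2.9]
opening: 0.151
gripper_force: 77.4
t: 26.55
ee_pos: [0.5839, 0.1973, 0.2276]
tool_rot: [[-0.864, 0.503, -0.006], [0.503, 0.864, -0.004], [0.004, -0.007, -1.0]]
force: [-0.8, 0.5, -3.3]
opening: 0.148
gripper_force: 77.5
[ 12.21564106  12.21204174  93.98377716  -0.14912656  74.2132752
 -47.56989399] [0.58394352 0.19728177 0.22760627] 59.82730251633304
```

View pics/s5.png

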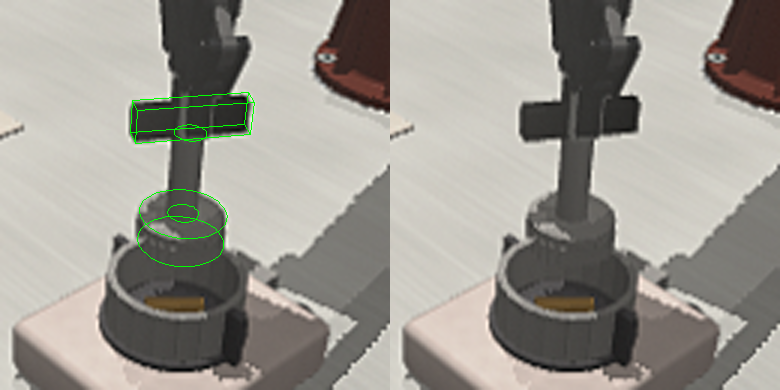

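The rotor hangs upright over the chamber and matches the overlay, with the bar at 150°. Lowering to just above the dog.

```bash
python3 shift.py '[[0,0,0,0,0,0.01,0],[0,0,0,0,0,0.015,0],[0,0,0,0,0,0.015,0],[0,0,0,0,0,0.008,0],[0,0,0,0,0,0,0],[0,0,0,0,0,0,0]]'; python3 shift.py '[[0,0,0,0,0,0.002,0],[0,0,0,0,0,0.002,0],[0,0,0,0,0,0,0],[0,0,0,0,0,0,0]]'; python3 shift.py '[[0,0,0,0,0,0.001,0],[0,0,0,0,0,0,0],[0,0,0,0,0,0,0]]';  python3 shift.py '[[0,0,0,0,0,0.001,0],[0,0,0,0,0,0,0],[0,0,0,0,0,0,0]]'
```

```text
t: 27.25
ee_pos: [0.5841, 0.1981, 0.1793]
tool_rot: [[-0.866, 0.499, -0.006], [0.499, 0.866, -0.004], [0.004, -0.006, -1.0]]
force: [0.6, -0.2, -2.1]
opening: 0.148
gripper_force: 77.4
t: 27.65
ee_pos: [0.5844, 0.1981, 0.1762]
tool_rot: [[-0.866, 0.499, -0.005], [0.499, 0.866, -0.003], [0.003, -0.005, -1.0]]
force: [0.4, 0.7, -2.6]
opening: 0.149
gripper_force: 77.4
t: 27.95
ee_pos: [0.5842, 0.1981, 0.1749]
tool_rot: [[-0.866, 0.499, -0.005], [0.499, 0.866, -0.003], [0.003, -0.006, -1.0]]
force: [-1.2, -0.0, -3.8]
opening: 0.151
gripper_force: 77.4
t: 28.25
ee_pos: [0.5845, 0.1982, 0.1743]
tool_rot: [[-0.866, 0.499, -0.005], [0.499, 0.866, -0.003], [0.002, -0.005, -1.0]]
force: [0.7, -0.2, -0.9]
opening: 0.149
gripper_force: 77.7
```

```bash
python3 shift.py '[[0,0,0,0,0,0.001,0],[0,0,0,0,0,0,0]]'; python3 shift.py '[[0,0,1.5,0,0,0,0],[0,0,1.5,0,0,0,0],[0,0,0,0,0,0,0]]'; python3 shift.py '[[0,0,1.5,0,0,0,0],[0,0,1.5,0,0,0,0],[0,0,0,0,0,0,0]]'
```

```text
t: 28.45
ee_pos: [0.5847, 0.1982, 0.1741]
tool_rot: [[-0.866, 0.499, -0.004], [0.499, 0.866, -0.003], [0.002, -0.005, -1.0]]
force: [-1.1, -0.4, 3.8]
opening: 0.148
gripper_force: 78.6
t: 28.75
ee_pos: [0.5847, 0.1982, 0.174]
tool_rot: [[-0.838, 0.545, -0.004], [0.545, 0.838, -0.003], [0.002, -0.005, -1.0]]
force: [-2.2, -0.7, 4.8]
opening: 0.148
gripper_force: 79.0
t: 29.05
ee_pos: [0.5847, 0.1983, 0.1738]
tool_rot: [[-0.809, 0.588, -0.004], [0.588, 0.809, -0.003], [0.002, -0.005, -1.0]]
force: [-1.5, -1.3, 5.1]
opening: 0.151
gripper_force: 79.0
```

```bash
for i in 1 2 3; do :; done; python3 shift.py '[[0,0,1.5,0,0,0,0],[0,0,1.5,0,0,0,0],[0,0,0,0,0,0,0]]' | egrep 'ee|rot|force:'; python3 shift.py '[[0,0,1.5,0,0,0,0],[0,0,1.5,0,0,0,0],[0,0,0,0,0,0,0]]'| egrep 'ee|rot|force:'; python3 -c "
from rig import robot, vision, status;print(status.get_obs()['moment'])"
```

```text
ee_pos: [0.5843, 0.1984, 0.1718]
tool_rot: [[-0.777, 0.629, -0.005], [0.629, 0.777, -0.003], [0.002, -0.005, -1.0]]
force: [1.6, 1.8, -2.1]
gripper_force: 77.7
ee_pos: [0.5842, 0.1987, 0.1721]
tool_rot: [[-0.743, 0.669, -0.005], [0.669, 0.743, -0.002], [0.002, -0.005, -1.0]]
force: [1.5, 2.8, -4.0]
gripper_force: 77.0
[ 0.73850193 -0.56966921  0.0573105 ]
```

The height is falling and the force has vanished, so the slot has found the dog at about 140°. I'll back the turn off a little and lower.

```bash
python3 shift.py '[[0,0,-1.5,0,0,0.002,0],[0,0,0,0,0,0.002,0],[0,0,0,0,0,0,0]]' | egrep 'ee|rot|force:'; python3 shift.py '[[0,0,0,0,0,0.002,0],[0,0,0,0,0,0.002,0],[0,0,0,0,0,0,0]]'| egrep 'ee|rot|force:'; python3 shift.py '[[0,0,0,0,0,0.002,0],[0,0,0,0,0,0,0]]'| egrep 'ee|rot|force:'
```

```text
ee_pos: [0.5845, 0.1981, 0.1689]
tool_rot: [[-0.761, 0.649, -0.005], [0.649, 0.761, -0.003], [0.001, -0.006, -1.0]]
force: [2.4, 2.1, -2.8]
gripper_force: 77.5
ee_pos: [0.5845, 0.1981, 0.1649]
tool_rot: [[-0.761, 0.649, -0.005], [0.649, 0.761, -0.003], [0.001, -0.006, -1.0]]
force: [2.5, 2.1, -2.7]
gripper_force: 77.6
ee_pos: [0.5845, 0.1981, 0.1629]
tool_rot: [[-0.761, 0.649, -0.005], [0.649, 0.761, -0.003], [0.001, -0.006, -1.0]]
force: [2.8, 2.3, -2.1]
gripper_force: 77.7
```

```bash
python3 shift.py '[[0,0,0,0,0.0007,0.001,0],[0,0,0,0,0,0.001,0],[0,0,0,0,0,0,0]]' | egrep 'ee|rot|force:'; python3 shift.py '[[0,0,0,0,0,0.001,0],[0,0,0,0,0,0,0]]'| egrep 'ee|rot|force:'; python3 shift.py '[[0,0,0,0,0,0.001,0],[0,0,0,0,0,0,0]]'| egrep 'ee|rot|force:'
```

```text
ee_pos: [0.5844, 0.1985, 0.1606]
tool_rot: [[-0.761, 0.649, -0.006], [0.649, 0.761, -0.004], [0.002, -0.007, -1.0]]
force: [1.5, 1.9, -2.3]
gripper_force: 77.7
ee_pos: [0.5845, 0.1985, 0.1605]
tool_rot: [[-0.761, 0.649, -0.006], [0.649, 0.761, -0.004], [0.002, -0.007, -1.0]]
force: [-1.1, 0.8, 2.4]
gripper_force: 78.5
ee_pos: [0.5846, 0.1985, 0.1605]
tool_rot: [[-0.761, 0.649, -0.006], [0.649, 0.761, -0.004], [0.002, -0.007, -1.0]]
force: [-2.3, -0.3, 6.7]
gripper_force: 79.2
```

The rotor is home (TCP z 0.1605). Easing the press and turning clockwise.

```bash
python3 shift.py '[[0,0,0,0,0,-0.0015,0],[0,0,5,0,0,0,0],[0,0,5,0,0,0,0],[0,0,5,0,0,0,0],[0,0,5,0,0,0,0],[0,0,0,0,0,0,0]]' 80; python3 shift.py '[[0,0,5,0,0,0,0],[0,0,5,0,0,0,0],[0,0,5,0,0,0,0],[0,0,5,0,0,0,0],[0,0,5,0,0,0,0],[0,0,0,0,0,0,0]]'; python3 -c "
from rig import robot, vision, status;print(status.get_obs()['moment'])"
```

```text
t: 31.75
ee_pos: [0.5852, 0.1994, 0.1606]
tool_rot: [[-0.493, 0.87, -0.004], [0.87, 0.493, -0.002], [0.0, -0.004, -1.0]]
force: [1.8, 2.9, 0.3]
opening: 0.144
gripper_force: 96.9
t: 32.35
ee_pos: [0.5852, 0.1987, 0.1605]
tool_rot: [[-0.081, 0.997, -0.004], [0.997, 0.081, -0.003], [-0.003, -0.004, -1.0]]
force: [3.3, 1.8, -0.7]
opening: 0.144
gripper_force: 96.9
[ 0.33904606 -0.68548481  0.24609102]
```

```bash
for k in 1; do python3 shift.py '[[0,0,1.5,0,0,0,0],[0,0,1.5,0,0,0,0],[0,0,0,0,0,0,0]]'|grep rot; done; python3 -c "
from rig import robot, vision, status;print(status.get_obs()['moment'],status.get_obs()['force'])"; python3 shift.py '[[0,0,1,0,0,0,0],[0,0,1,0,0,0,0],[0,0,0,0,0,0,0]]'|grep rot; python3 -c "
from rig import robot, vision, status;print(status.get_obs()['moment'],status.get_obs()['force'])"
```

```text
tool_rot: [[-0.027, 1.0, -0.004], [1.0, 0.027, -0.004], [-0.004, -0.004, -1.0]]
[ 0.35530412 -1.02344972  0.05699495] [ 2.64796096  0.05350837 -1.30664545]
tool_rot: [[0.007, 1.0, -0.004], [1.0, -0.007, -0.004], [-0.004, -0.004, -1.0]]
[ 0.3410183  -1.35640311  0.36963544] [ 4.44433394  0.84051567 -2.62633012]
```

```bash
python3 shift.py '[[0,0,-0.7,0,0,0,0],[0,0,0,0,0,0,1],[0,0,0,0,0,0,1],[0,0,0,0,0,0,1],[0,0,0,0,0,0,1],[0,0,0,0,0,0,1],[0,0,0,0,0,0,1],[0,0,0,0,0,0,1],[0,0,0,0,0,0,1]]'; python3 shift.py '[[0,0,0,0,0,-0.01,1],[0,0,0,0,0,-0.03,1],[0,0,0,0,0,-0.03,1],[0,0,0,0,0,-0.04,1],[0,0,0,0.04,-0.02,0,1],[0,0,0,0.04,-0.02,0,1],[0,0,0,0.04,-0.02,0,1],[0,0,0,0.04,-0.02,0,1],[0,0,0,0.04,-0.02,0,1],[0,0,0,0.04,-0.02,0,1],[0,0,0,0,0,0,1],[0,0,0,0,0,0,1]]'; python3 -c "
from ov import *
M=model(.585,.198,.06,np.radians(.9),0)
im=vision.read_camera('scene')[:,:,::-1].copy();im2=vision.read_camera('top')[:,:,::-1].copy()
cv2.imwrite('pics/s6.png',np.hstack([draw('scene',im,320,170,100,120,4,M,(0,255,0)),draw('top',im2,215,150,90,120,4,M,(0,255,0))]))"
```

```text
t: 33.85
ee_pos: [0.5846, 0.1986, 0.1605]
tool_rot: [[-0.004, 1.0, -0.005], [1.0, 0.004, -0.003], [-0.003, -0.005, -1.0]]
force: [0.1, -0.7, 0.1]
opening: 1.005
gripper_force: 0.0
t: 35.05
ee_pos: [0.4637, 0.4393, 0.2709]
tool_rot: [[-0.007, 1.0, -0.005], [1.0, 0.007, -0.004], [-0.004, -0.005, -1.0]]
force: [0.3, 0.0, -0.4]
opening: 1.001
gripper_force: 0.0
```

View pics/s6.png

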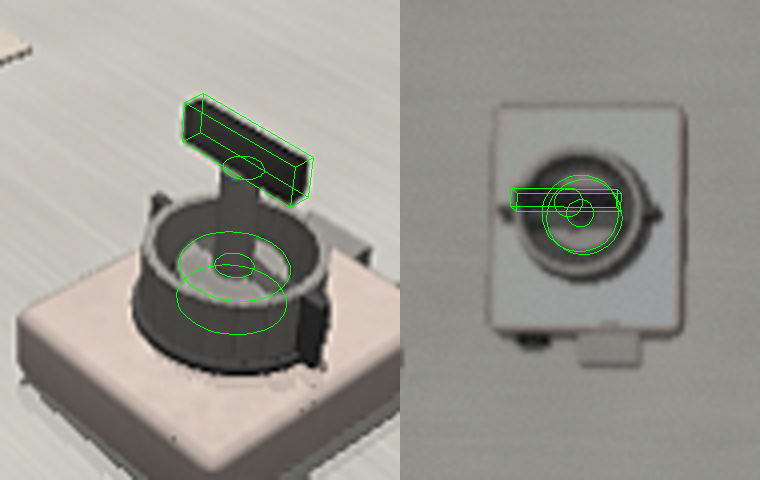

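The rotor is seated. Its bar at (513–620, 189–211) in the crop lies parallel to the rib line within about 1°, and the overlay fits both views.

```bash
python3 -c "
from rig import robot, vision, status
print(robot.hand_in())"
```

```text
the job is handed in; nothing more can be done
None
```

The job is handed in: the rotor was stood on the bench and released, then set over the drive dog until it dropped home, turned clockwise until its bar lined up with the ribs (within about 1° in the last pictures), and let go; it took about 35 s of the 72 s, and no verdict was printed.

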